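# Snap the clip lamp onto the stage bar and set it against the collar

### The job

Take the yellow clip lamp out of the blue tray and press it straight down over the stage's round steel bar until both jaws snap past the bar and it sits fully home, with its lamp head on the side away from the red collar and at least 2 cm of free bar between clip and collar. Then slide it slowly along the bar until it butts against the collar, press it there for a moment with about 10 N to be sure, let go and leave it there, upright and flush. Feel your way gently (about 12 N snaps it on; never push with more than 20 N), and leave the other things on the bench alone.

Things in the scene. Friction and masses are not known exactly. Their poses are not given: they have to be found in the camera images.
- lamp_grip (a point): clip lamp: centre for grasping its yellow grip block, which is 24 mm thick along the lamp's x (grasp across this), 28 mm long along its y, and reaches from 24 mm below this point to 20 mm above it. The lamp stands upright on its two jaws in the tray, z up, 87 mm tall in all, about 125 g
- lamp_seat (a point): point on the clip lamp, 46 mm straight below lamp_grip, that lies on the bar's axis when the clip is snapped home (the crown's underside, 12 mm above this point, then rests on the bar). Axes of the lamp: x across the clip, y along the bar (lamp head at -y), z up
- lamp_end (a point): point on the clip lamp's flat +y end face, 14 mm along +y from lamp_seat; this end face goes against the collar
- bar_mid (a point): middle of the stage's fixed, level, polished steel bar, on its axis: 24 mm diameter, along this point's y, free between end blocks at y = -104 and +104 mm. The jaws first touch with lamp_seat about 22 mm above this axis; pressing on takes about 8 to 15 N, dropping away at the snap; the springs then pull the clip home. Sliding it along the bar takes about 2 to 6 N
- collar_face (a point): centre (on the bar axis) of the fixed red collar's flat face that looks to -y along the bar; the collar is 44 mm across and 14 mm thick and extends to +y from here. It is clamped anywhere from 20 to 60 mm to the +y side of the bar's middle; the clip goes on its -y side. Axes parallel to those of bar_mid
- tray: fixed shallow blue tray the lamp stands in, 130 x 150 mm, walls 16 mm high, floor 4 mm; origin at the centre of its underside
- test_block_center (a point): bystander: bright steel hardness reference disc, 60 mm across, 12 mm high; point at its centre
- puck_center (a point): bystander: black mounted specimen puck, 32 mm across, 20 mm high; point at its centre
- green_puck_center (a point): bystander: green specimen puck lying in the tray beside the lamp, 28 mm across, 18 mm high; point at its centre
- cleaner: bystander: white bottle with a red cap, 60 mm across, 140 mm tall; origin at the centre of its base
- driver: bystander: screwdriver lying on the bench; origin below its middle
- brush: bystander: brush lying on the bench; origin below its middle
- pot: bystander: small open glass pot with two dark wire handles, 70 mm across without them, 50 mm high; origin at the centre of its base
- lamp: the clip lamp; origin between its jaws' feet, 66.5 mm straight below lamp_grip. At its -y end is a black lamp head (cylinder along x, 25 mm across, 38 mm long, 18 to 44 mm from the middle, centre 50 mm above the origin). Under the block a crown 30 mm wide (x), 10 mm high, carries two black sprung jaws that open downwards: 37 mm wide over all, 15 mm gap between the lips
- collar: the red collar; origin and axes as collar_face. It is rigid: meet it at 5 mm/s or so, at 15 mm/s the blow alone can pass 20 N; what the wrist feels beyond the sliding drag is the press on the collar
- stage: the fixed stage with its bar; origin on the bench, 75 mm straight below bar_mid. Base plate 170 x 270 mm, 24 mm high; end blocks 44 mm wide in x, 92 mm high; a small vice with a specimen, 50 mm high, stands beside the bar on +x
Not all that is in view belongs to the job. Of the things like the lamp, leave any that is green; of the rest the smaller one is meant.

How it is judged:
By the outcome, as a careful person would: the job done as asked, in the order asked, and still so for the second after the job is handed in, with the robot touching nothing.
It also fails if it takes over 48 s, if anything falls off the work surface, if the arm or the gripper's body presses on something with over 40 N, if the wrist force passes 120 N, or if a joint passes its speed limit or range.

### The arm

A 6-joint arm with a two-finger parallel gripper is mounted at the origin on the work surface. World frame = base frame: x ahead of the robot, y to its left, z up, the work surface at z = 0. Lengths are in m, angles in rad, forces in N, time in s.
With the tool pointing down it reaches from about 0.375 to 0.75 m from the base axis. Payload 9 kg.
Tool frame: the origin (TCP) lies midway between the tips of the shut fingers; the grasp point (between the pads) lies 19 mm behind it; z points along the fingers, x is the direction in which the jaws open and shut, and the axes are right-handed (so a half turn about z gives the same grasp; the last joint's range is limited). The gripper opens to 85 mm and grips with 20 to 120 N. Pads are 22 mm wide; open, the fingers measure 114 mm over their backs; the gripper's body (76 mm by 85 mm) begins 54 mm behind the grasp point. The pads swing forward as they close: fully open they stand 13 mm farther back than shut.
Start: joints at [-1.51, 0.104, 0.097, 1.564, 0, 1.353], TCP at [0.165, -0.577, 0.231] pointing down, gripper open.
Joint ranges: [-2.99, 2.99], [-0.84, 1.86], [-1.1, 1.16], [-1.84, 2.11], [-1.51, 1.56], [-3.14, 3.14]. Speed limits (rad/s): [2.22, 2.22, 2.57, 3.14, 3.14, 3.14].

### API

Orientations are given as a rotation vector (axis times angle).
In Python, from station import arm gives the robot as it stands.
- The arm moves only by the tool servo_tool, never from a script. Its argument "moves" is a list of rows, each a list of 3 entries, a list of its own where there are three numbers: the closure, from 0 (fully open) to 1 (shut), then the shift along the tool's x, y, z in mm, then the turn, a rotation vector about the tool's x, y, z in rad. In form: [[claw, [x, y, z], [ax, ay, az]], ...]. A call has 1 to 8 rows; each row is the pose to reach, as a shift and turn from the pose commanded when the call began, along the tool's axes at that moment; what a row does not reach only later rows make up. A row lasts 1/12 s, in which the tool goes at most 41.7 mm and 7.16 degrees, less where a joint would pass 70% of its speed; a pose out of reach is approached as far as the arm can. A call with a gripper value outside its range is refused whole. The fingers move at their own pace and stop on an object; the grip force is fixed at half the most. Time passes only in rows, so rows that repeat a pose let the fingers close. It gives the time, the measured TCP pose, the force and the opening at its end, in the units of the state.
- arm.read_state(): the state, without advancing time (a new reading comes with each control period).
- arm.get_image(name): name is "scene" or "top" or "wrist"; returns a dict with "frame" (384x512x3 uint8, blue, green, red), "fx", "fy", "cx", "cy" (pixels), "extrinsics" (4x4, takes a point from camera to world coordinates). Camera axes: x right, y down, z forward; pixel columns grow to the right and rows downward; lengths in m; the calibration is good to about 2 mm. A picture is of the moment at which its call begins. There is no depth.
- arm.job_done(): hands the job in, once; it reports no verdict.
The state is a dict: "time": time; "joint_positions": joint angles; "qvel": joint speeds; "effort": joint torques, N m; "ee_pos": TCP position; "orientation": TCP orientation; "contact_force": force on the tool from outside, world axes, zero at the start; "torque": the same for the moment, N m; "opening": opening from 0.0 (shut) to 1.0 (fully open).
Only numpy, scipy, OpenCV 4.12 (cv2) and the standard library are available. Lean on these libraries where they do the work, as an engineer would, in place of code of your own. Each camera call takes 0.05 s, during which the arm holds its last target. There are 200 camera calls.

## Working session

There is one attempt and no reset: what is moved stays moved. The work goes in short steps, Python scripts to look and compute and a tool call to move; the robot and the scene stay as the last step left them, time stands still between calls to the robot, and variables do not carry over. Pictures are saved under pics/ and viewed, about 8 in all and at most 12, crops included, and the job is handed in when it is done.

Besides the shell and the picture viewer there is one more tool, called after ">>>" as name(argument=value, ...), one argument or row to a line, values as JSON. servo_tool: Moves the arm, as the interface text tells. Its arguments: {"type":"object","properties":{"moves":{"type":"array","items":{"type":"array"}}},"required":["moves"]}

```bash
ls; mkdir -p pics
cat > h.py <<'E'
import numpy as np, cv2
from scipy.spatial.transform import Rotation as R
from station import arm
def snap(name,fn):
    im=arm.get_image(name); cv2.imwrite(f'pics/{fn}.png',im['frame']); np.savez(f'pics/{fn}.npz',E=im['extrinsics'],K=[im['fx'],im['fy'],im['cx'],im['cy']]); return im
def load(fn):
    d=np.load(f'pics/{fn}.npz'); return d['E'],d['K']
def px(fn,u,v,z):
    E,K=load(fn); r=E[:3,:3]@np.array([(u-K[2])/K[0],(v-K[3])/K[1],1]); o=E[:3,3]; return o+r*(z-o[2])/r[2]
def proj(fn,p):
    E,K=load(fn); c=E[:3,:3].T@(np.array(p)-E[:3,3]); return [K[0]*c[0]/c[2]+K[2],K[1]*c[1]/c[2]+K[3]]
E
python3 - <<'E'
from h import *
for n in('scene','top'):
    im=snap(n,n+'0'); print(n,im['extrinsics'].round(3).tolist(),im['fx'],im['cx'],im['cy'])
s=arm.read_state(); print(s)
a=cv2.imread('pics/top0.png'); cv2.imwrite('pics/top0b.png',cv2.resize(a,(800,600),interpolation=cv2.INTER_CUBIC))
E
```

```text
pics
scene [[0.173, 0.731, -0.66, 1.408], [0.985, -0.124, 0.122, -0.157], [0.008, -0.671, -0.742, 1.048], [0.0, 0.0, 0.0, 1.0]] 420.0519500571148 250.59162713326504 190.65861738336153
top [[-0.001, -0.981, 0.193, 0.337], [-1.0, -0.003, -0.019, -0.007], [0.02, -0.193, -0.981, 1.104], [0.0, 0.0, 0.0, 1.0]] 380.62936829068263 256.0199595559062 189.48564402392157
{'time': 0.1, 'joint_positions': array([-1.50967761e+00,  1.04642804e-01,  9.65352073e-02,  1.56391063e+00,
        1.10471431e-05,  1.35311774e+00]), 'qvel': array([ 0.00017672, -0.0015254 ,  0.0013857 ,  0.00040687,  0.00123621,
       -0.00035219]), 'effort': array([ 6.85820938e-03, -5.58211362e+01,  5.04716313e+01,  1.33654589e-02,
       -1.75159594e-04, -1.42438914e-07]), 'ee_pos': array([ 0.16512536, -0.57651125,  0.2305917 ]), 'orientation': array([-2.50780922e+00,  1.89066521e+00,  1.23333705e-03]), 'contact_force': array([ 1.03430246, -0.35399613, -0.55013513]), 'torque': array([0.00491685, 0.01169717, 0.05193553]), 'opening': 1.001352724120005}
```

View pics/top0b.png

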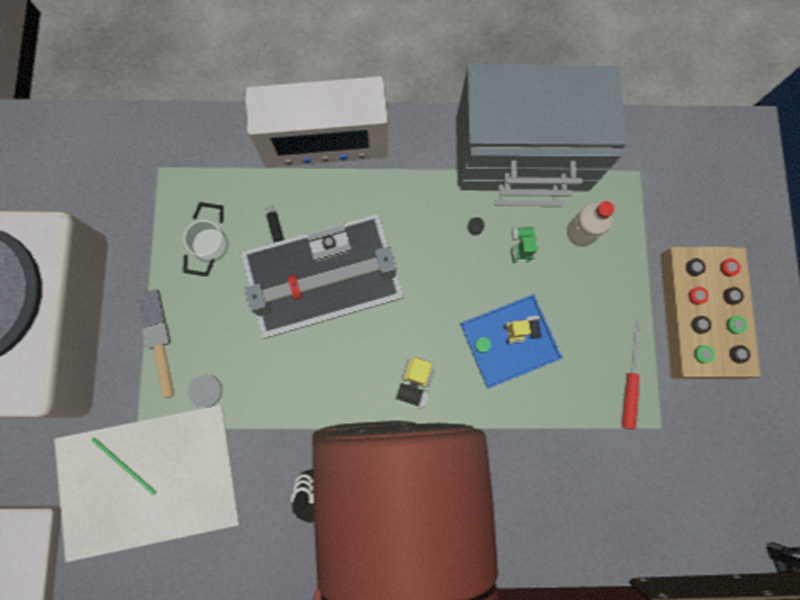

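View pics/scene0.png

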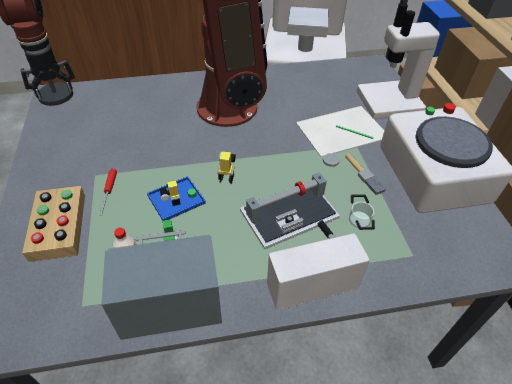

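Top view (800-px picture) shows three things like the lamp: the green one at (525,243), a bigger yellow one on the bench at (415,378), and a small yellow one in the blue tray at (522,330). I choose the tray one. Its black head points to the right (-y). The stage bar runs from (255,297) to (386,260), with the red collar at (294,287).

Run:
```python
from h import *
a=cv2.imread('pics/top0.png')
# tray crop: u 290..362, v 185..251 ; stage crop: u 152..262, v 135..218
t=cv2.resize(a[185:251,290:364],None,fx=8,fy=8,interpolation=cv2.INTER_CUBIC)
s=cv2.resize(a[135:219,152:262],None,fx=7,fy=7,interpolation=cv2.INTER_CUBIC)
cv2.imwrite('pics/c1.png',t); cv2.imwrite('pics/c2.png',s); print(t.shape,s.shape)
```

```text
(528, 592, 3) (588, 770, 3)
```

View pics/c1.png

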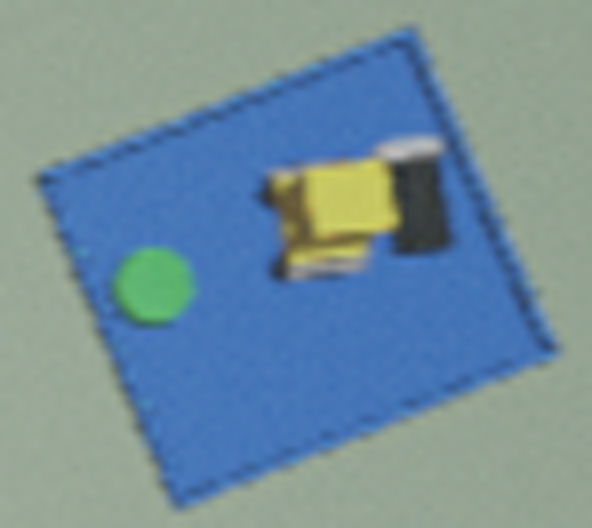

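View pics/c2.png

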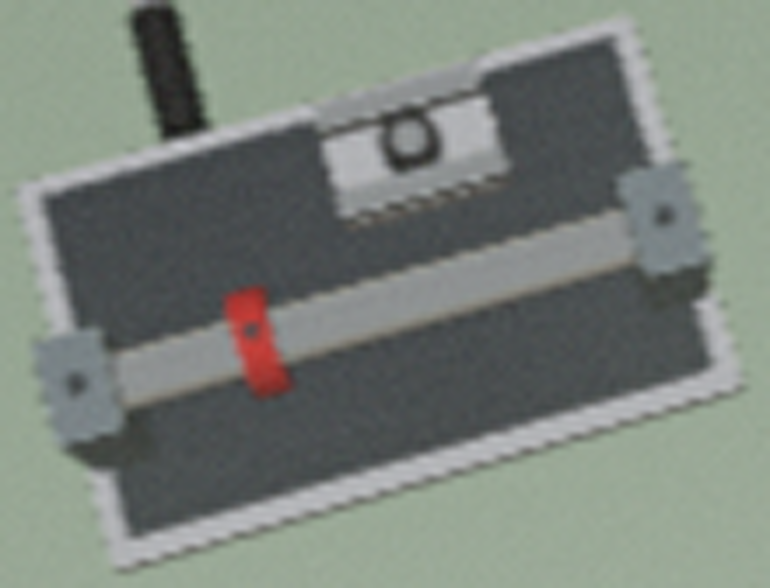

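Crop c1: yellow lamp in the tray, block top corners about (308,168), (388,160), (398,233), (315,238), with the head at the right and the green puck at (154,285). Crop c2: end-block holes at (77,384) and (664,215), collar top screw at (252,330), vice at the upper side (+x).

Run:
```python
from h import *
t=lambda u,v,z: px('top0',290+(u+.5)/8-.5,185+(v+.5)/8-.5,z)
s=lambda u,v,z: px('top0',152+(u+.5)/7-.5,135+(v+.5)/7-.5,z)
c=[t(*p,.0905) for p in [(308,168),(388,160),(398,233),(315,238)]]
print('block',np.round(c,4),np.mean(c,0),'yx', np.linalg.norm(c[0]-c[1]),np.linalg.norm(c[1]-c[2]))
for a,b in((0,1),(3,2)): d=c[a]-c[b]; print('lamp y dir deg',np.degrees(np.arctan2(d[1],d[0])))
print('head',t(418,205,.066), 'green',t(154,283,.022))
p=t(418,205,.066)-np.mean(c,0);print('headdir',np.degrees(np.arctan2(-p[1],-p[0])),np.hypot(*p[:2]))
A=s(77,384,.092);B=s(664,215,.092);d=A-B;m=(A+B)/2
print('ends',A,B,np.linalg.norm(d),'mid',m,'bar y deg',np.degrees(np.arctan2(d[1],d[0])))
# bar edges at z~.075+ : points
e=[s(*q,.08) for q in((120,352),(620,212))];f=[s(*q,.07) for q in((125,408),(632,262))]
for q in(e,f): dd=q[0]-q[1];print('edge',np.degrees(np.arctan2(dd[1],dd[0])))
k=s(252,330,.097);u=d/np.linalg.norm(d);print('collar screw',k,'along',(k-m)@u,'perp',np.cross(u,k-m)[2])
for q in((265,290),(290,385)):
    w=s(*q,.08);print('collar face edge z.08',w,(w-m)@u,np.cross(u,w-m)[2])
cs=[s(*q,.024) for q in((22,185),(630,18),(745,385),(120,570))];print('base',np.mean(cs,0),[np.linalg.norm(cs[i]-cs[(i+1)%4]) for i in range(4)])
for i,j in((0,1),(3,2)): dd=cs[i]-cs[j];print(np.degrees(np.arctan2(dd[1],dd[0])))
st=arm.read_state();print(R.from_rotvec(st['orientation']).as_matrix().round(3).tolist())
```

```text
block [[ 0.4934 -0.222   0.0905]
 [ 0.4962 -0.2493  0.0905]
 [ 0.4714 -0.2516  0.0905]
 [ 0.4696 -0.2235  0.0905]] [ 0.48266837 -0.2366135   0.0905    ] yx 0.027404983063487275 0.02495236841625526
lamp y dir deg 95.86367808952441
lamp y dir deg 93.55798225454737
head [ 0.48436933 -0.26488286  0.066     ] green [ 0.46225886 -0.1796959   0.022     ]
headdir 93.44331466353783 0.02832048577947167
ends [0.53611871 0.22483072 0.092     ] [ 0.60436607 -0.00102101  0.092     ] 0.23593792480502654 mid [0.57024239 0.11190486 0.092     ] bar y deg 106.81364779973104
edge 106.40701884075189
edge 106.75747335943778
collar screw [0.5565694  0.15752678 0.097     ] along 0.04762665768134414 perp -0.00010811142065865302
collar face edge z.08 [0.57637888 0.15576304 0.08      ] 0.04020823298430972 -0.018560560954541366
collar face edge z.08 [0.53834492 0.14477277 0.08      ] 0.04068948897598057 0.02102650483371263
base [0.59126307 0.1166287  0.024     ] [np.float64(0.263762327377975), np.float64(0.16586074911044615), np.float64(0.26536591232077317), np.float64(0.16830899786566222)]
106.41401397738697
106.94465678507895
[[0.275, -0.961, -0.0], [-0.961, -0.275, 0.001], [-0.001, -0.0, -1.0]]
```

```bash
cat >> h.py <<'E'
def go(x,y,z,yaw,show=True):
    """shift (mm) & turn in present tool axes to reach TCP x,y,z with tool x at yaw (deg), pointing down"""
    s=arm.read_state(); M=R.from_rotvec(s['orientation']); c,n=np.cos(np.radians(yaw)),np.sin(np.radians(yaw))
    T=R.from_matrix(np.array([[c,n,0],[n,-c,0],[0,0,-1]]))
    print('t',round(s['time'],2),'shift',(M.inv().apply(np.array([x,y,z])-s['ee_pos'])*1e3).round(2),'turn',(M.inv()*T).as_rotvec().round(4),'F',s['contact_force'].round(2),'T',s['torque'].round(3),'open',round(s['opening'],3))
E
python3 - <<'E'
from h import *
go(.4827,-.2366,.16,4.5)
E
```

```text
t 0.1 shift [-239.31 -398.84   70.99] turn [-1.0000e-03  8.0000e-04 -1.3705e+00] F [ 1.03 -0.35 -0.55] T [0.005 0.012 0.052] open 1.001
```

>>> servo_tool(
  moves=[
    [0, [-239, -399, 71], [0, 0, -1.37]],
    [0, [-239, -399, 71], [0, 0, -1.37]],
    [0, [-239, -399, 71], [0, 0, -1.37]],
    [0, [-239, -399, 71], [0, 0, -1.37]],
    [0, [-239, -399, 71], [0, 0, -1.37]],
    [0, [-239, -399, 71], [0, 0, -1.37]],
    [0, [-239, -399, 71], [0, 0, -1.37]],
    [0, [-239, -399, 71], [0, 0, -1.37]],
  ],
)

```text
time: 0.77
ee_pos: [0.3912, -0.3344, 0.1805]
orientation: [-3.109, 0.448, 0.0]
contact_force: [1.2, -1.0, -0.3]
opening: 1.002
```

```bash
python3 -c "
from h import *
go(.4827,-.2366,.16,4.5)"
```

```text
t 0.77 shift [  60.19 -119.66   20.48] turn [-1.000e-04  1.000e-04 -3.646e-01] F [ 1.15 -1.02 -0.27] T [-0.06   0.034 -0.009] open 1.002
```

>>> servo_tool(
  moves=[
    [0, [50, -98, 17], [0, 0, -0.3]],
    [0, [50, -98, 17], [0, 0, -0.3]],
    [0, [50, -98, 17], [0, 0, -0.3]],
    [0, [50, -98, 17], [0, 0, -0.3]],
    [0, [50, -98, 17], [0, 0, -0.3]],
    [0, [50, -98, 17], [0, 0, -0.3]],
  ],
)

```text
time: 1.27
ee_pos: [0.4661, -0.2569, 0.1638]
orientation: [-3.142, -0.012, 0.001]
contact_force: [0.0, 0.4, 0.1]
opening: 1.002
```

```bash
python3 -c "
from h import *
go(.4827,-.2366,.16,4.5)
im=snap('wrist','w1'); print(im['extrinsics'].round(3).tolist())
print([np.round(proj('w1',p)) for p in ([.4827,-.2366,.0905],[.4827,-.2646,.0665])])
snap('top','top1')
a=cv2.imread('pics/w1.png');cv2.imwrite('pics/w1.png',cv2.resize(a,(768,576)))"
```

```text
t 1.27 shift [ 16.73 -20.2    3.79] turn [-0.      0.0006 -0.0709] F [0.02 0.39 0.07] T [-0.03  -0.03  -0.075] open 1.002
[[1.0, 0.008, 0.002, 0.466], [0.008, -0.959, -0.282, -0.186], [-0.0, 0.282, -0.959, 0.307], [0.0, 0.0, 0.0, 1.0]]
[array([282., 176.]), array([279., 203.])]
```

View pics/w1.png

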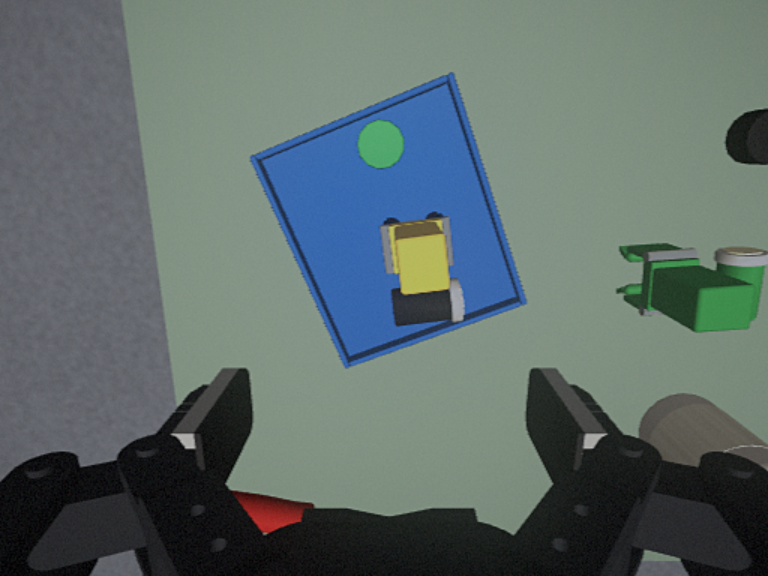

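The wrist view shows the small yellow lamp with its block top centred at (423,264), which is exactly where I predicted. The head is on the near (-y) side.

```bash
python3 -c "
from h import *
P=[px('w1',(u+.5)/1.5-.5,(v+.5)/1.5-.5,.0905) for u,v in((395,240),(446,235),(449,288),(402,294))]
print(np.mean(P,0));
for a,b in((0,3),(1,2)): d=P[a]-P[b];print(np.degrees(np.arctan2(d[1],d[0])),np.linalg.norm(d))
for a,b in((1,0),(2,3)): d=P[a]-P[b];print(90+np.degrees(np.arctan2(d[1],d[0])),np.linalg.norm(d))
"
```

```text
[ 0.48240588 -0.23671184  0.0905    ]
97.97106569252843 0.026683793341114672
95.6397806411529 0.025892998831513987
96.10628615399628 0.023949558516129923
98.05340920270082 0.022883639462530254
```

>>> servo_tool(
  moves=[
    [0, [16, -20, 30], [0, 0, -0.09]],
    [0, [16, -20, 30], [0, 0, -0.09]],
    [0, [16, -20, 30], [0, 0, -0.09]],
    [0, [16, -20, 30], [0, 0, -0.09]],
  ],
)

```text
time: 1.7
ee_pos: [0.4818, -0.2376, 0.1344]
orientation: [3.138, 0.151, 0.0]
contact_force: [-0.6, -0.1, -0.0]
opening: 1.004
```

```bash
python3 -c "
from h import *
go(.4825,-.2367,.051,5.8)"
```

```text
t 1.7 shift [ 0.78 -0.85 83.43] turn [ 0.0005  0.     -0.0053] F [-0.55 -0.05 -0.01] T [-0.048 -0.012 -0.028] open 1.004
```

>>> servo_tool(
  moves=[
    [0, [0.6, -0.6, 25], [0, 0, 0]],
    [0, [0.6, -0.6, 50], [0, 0, 0]],
    [0, [0.6, -0.6, 75], [0, 0, 0]],
    [0, [0.6, -0.6, 83], [0, 0, 0]],
    [0, [0.6, -0.6, 83], [0, 0, 0]],
    [0, [0.6, -0.6, 83], [0, 0, 0]],
  ],
)

```text
time: 2.2
ee_pos: [0.4829, -0.2369, 0.0523]
orientation: [3.137, 0.152, 0.001]
contact_force: [0.5, 0.0, 0.6]
opening: 1.001
```

```bash
python3 -c "
from h import *
go(.4825,-.2367,.051,5.8)"
```

```text
t 2.2 shift [-0.39 -0.22  1.27] turn [ 0.0008 -0.0006 -0.0044] F [0.51 0.02 0.62] T [-0.076  0.063  0.009] open 1.001
```

>>> servo_tool(
  moves=[
    [1, [0, 0, 0], [0, 0, 0]],
    [1, [0, 0, 0], [0, 0, 0]],
    [1, [0, 0, 0], [0, 0, 0]],
    [1, [0, 0, 0], [0, 0, 0]],
    [1, [0, 0, 0], [0, 0, 0]],
    [1, [0, 0, 0], [0, 0, 0]],
    [1, [0, 0, 0], [0, 0, 0]],
    [1, [0, 0, 0], [0, 0, 0]],
  ],
)

```text
time: 2.87
ee_pos: [0.4831, -0.2362, 0.0515]
orientation: [3.137, 0.154, 0.001]
contact_force: [-0.1, 0.5, 4.9]
opening: 0.269
```

```bash
python3 -c "
from h import *
go(.4825,-.2367,.0515,5.8)"
```

```text
t 2.87 shift [-0.61  0.4  -0.03] turn [ 0.0006 -0.0006 -0.0032] F [-0.08  0.54  4.94] T [ 0.082  0.051 -0.057] open 0.269
```

>>> servo_tool(
  moves=[
    [1, [0, 0, -15], [0, 0, 0]],
    [1, [0, 0, -45], [0, 0, 0]],
    [1, [0, 0, -75], [0, 0, 0]],
    [1, [0, 0, -105], [0, 0, 0]],
    [1, [0, 0, -130], [0, 0, 0]],
    [1, [0, 0, -145], [0, 0, 0]],
    [1, [0, 0, -145], [0, 0, 0]],
    [1, [0, 0, -145], [0, 0, 0]],
  ],
)

```text
time: 3.53
ee_pos: [0.483, -0.2362, 0.1959]
orientation: [3.137, 0.154, 0.001]
contact_force: [0.3, -0.2, -2.4]
opening: 0.277
```

```bash
python3 -c "
from h import *
go(.5702,.1119,.196,16.6)"
```

```text
t 3.53 shift [ 1.2089e+02 -3.3788e+02 -2.3000e-01] turn [ 0.0005 -0.0003 -0.1917] F [ 0.29 -0.16 -2.39] T [ 0.005 -0.014  0.016] open 0.277
```

>>> servo_tool(
  moves=[
    [1, [7, -20, 0], [0, 0, -0.02]],
    [1, [18, -50, 0], [0, 0, -0.04]],
    [1, [29, -80, 0], [0, 0, -0.06]],
    [1, [40, -110, 0], [0, 0, -0.08]],
    [1, [50, -140, 0], [0, 0, -0.1]],
    [1, [61, -170, 0], [0, 0, -0.12]],
    [1, [72, -200, 0], [0, 0, -0.14]],
    [1, [82, -230, 0], [0, 0, -0.16]],
  ],
)

```text
time: 4.2
ee_pos: [0.5411, 0.0027, 0.1935]
orientation: [-3.114, -0.406, 0.005]
contact_force: [0.6, -0.2, -1.1]
opening: 0.271
```

>>> servo_tool(
  moves=[
    [1, [11, -30, 0], [0, 0, -0.01]],
    [1, [21, -58, 0], [0, 0, -0.02]],
    [1, [29, -82, 0], [0, 0, -0.03]],
    [1, [35, -98, 0], [0, 0, -0.03]],
    [1, [37, -106, 0], [0, 0, -0.03]],
    [1, [37, -106, 0], [0, 0, -0.03]],
    [1, [37, -106, 0], [0, 0, -0.03]],
  ],
)

```text
time: 4.78
ee_pos: [0.55, 0.1124, 0.1947]
orientation: [3.109, 0.451, -0.003]
contact_force: [-0.7, -0.7, -1.0]
opening: 0.274
```

```bash
python3 -c "
from h import *
go(.5702,.1119,.196,16.6)
snap('wrist','w2');snap('top','top2');snap('scene','sc2')
print('bar ends w2',[np.round(proj('w2',p)) for p in ([.5702,.1119,.075],[.5402,.2116,.075])])
a=cv2.imread('pics/w2.png');b=cv2.imread('pics/sc2.png')
print(np.round(proj('sc2',[.57,.112,.1])))
u,v=[int(q) for q in proj('sc2',[.57,.112,.12])]
b=cv2.resize(b[v-48:v+48,u-50:u+50],None,fx=4,fy=4,interpolation=cv2.INTER_CUBIC)
print(u,v)
o=np.zeros((384,912,3),np.uint8);o[:,:512]=a;o[:,512:]=b;cv2.imwrite('pics/v2.png',cv2.resize(o,(800,337)))
"
```

```text
t 4.78 shift [19.18  6.26 -1.34] turn [-0.0001  0.0019 -0.0014] F [-0.72 -0.71 -0.97] T [ 0.011 -0.003 -0.022] open 0.274
bar ends w2 [array([281., 193.]), array([283.,  66.])]
[287. 187.]
287 182
```

View pics/v2.png

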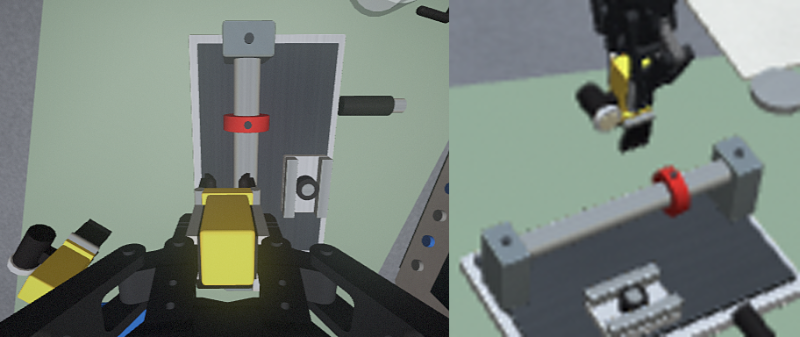

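The wrist view shows the lamp held upright, with the bar and the red collar ahead of it (collar at (246,122)) and the vice to the right. Next I'll centre it and refine the bar's line and the collar face from this image.

>>> servo_tool(
  moves=[
    [1, [10, 3, 10], [0, 0, 0]],
    [1, [19, 6, 30], [0, 0, 0]],
    [1, [19, 6, 30], [0, 0, 0]],
    [1, [19, 6, 30], [0, 0, 0]],
    [1, [19, 6, 30], [0, 0, 0]],
  ],
)

```text
time: 5.35
ee_pos: [0.5703, 0.1119, 0.1666]
orientation: [3.109, 0.45, -0.0]
contact_force: [-1.0, -0.2, -0.6]
opening: 0.272
```

Run:
```python
from h import *
go(.5702,.1119,.166,16.6)
im=snap('wrist','w3'); a=im['frame'].astype(int)
E,K=load('w3')
print('tcp proj of bar mid', np.round(proj('w3',[.5702,.1119,.075])), 'collar',np.round(proj('w3',[.5586,.1508,.097])))
hsv=cv2.cvtColor(im['frame'],cv2.COLOR_BGR2HSV)
red=((hsv[...,0]<8)|(hsv[...,0]>172))&(hsv[...,1]>150)&(hsv[...,2]>60)
n,l,st,ce=cv2.connectedComponentsWithStats(red.astype(np.uint8)); 
for i in range(1,n):
    if st[i][4]>100: print(st[i],ce[i])
c=cv2.resize(im['frame'][0:200,180:400],None,fx=3.5,fy=3,interpolation=cv2.INTER_CUBIC); cv2.imwrite('pics/c3.png',cv2.resize(im['frame'][0:190,180:400],None,fx=3.5,fy=3.0,interpolation=cv2.INTER_CUBIC)[:, :])
```

```text
t 5.35 shift [-0.1  -0.02  0.57] turn [ 0.0001  0.0002 -0.0025] F [-0.97 -0.17 -0.6 ] T [-0.057 -0.021 -0.034] open 0.272
tcp proj of bar mid [259. 196.] collar [259. 148.]
[ 228  124   58   24 1112] [256.86870504 136.31115108]
```

View pics/c3.png

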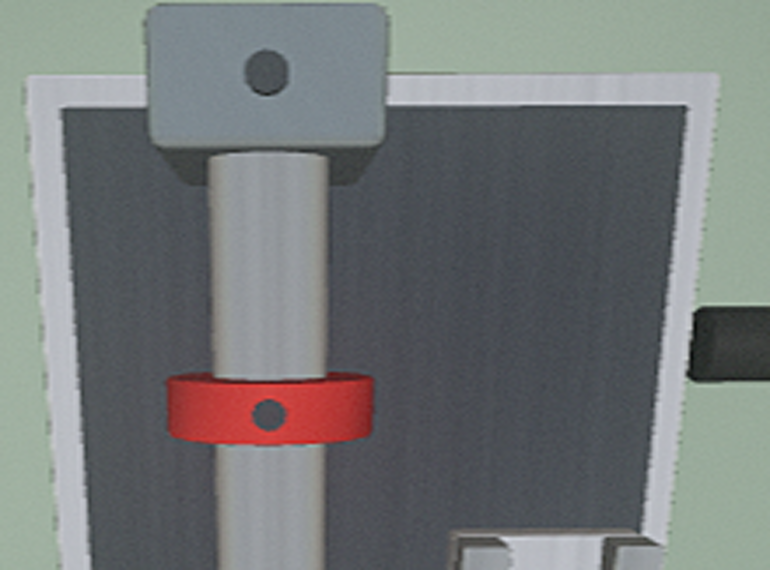

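The crop shows the collar's near edge at row 443 (native 147.7, predicted 148), the bar centreline at x≈271 near the collar, the collar screw at (269,414) and the end-block hole at (267,73).

Run:
```python
from h import *
q=lambda u,v,z: px('w3',180+(u+.5)/3.5-.5,(v+.5)/3-.5,z)
s=[('screw',269,414,.097),('hole',267,73,.092),('bar1',271,520,.079),('bar2',270.5,470,.079),('bar3',270,340,.079),('bar4',269,180,.079),('face',270,443,.097)]
th=np.radians(106.6);u=np.array([np.cos(th),np.sin(th)]);n=np.array([np.sin(th),-np.cos(th)]);m=np.array([.5702,.1119])
for k,a,b,z in s:
    p=q(a,b,z)[:2]-m; print(k,'along',(p@u*1e3).round(1),'across(+x)',(p@n*1e3).round(2))
```

```text
screw along 47.8 across(+x) -1.55
hole along 118.0 across(+x) -1.63
bar1 along 19.3 across(+x) -1.39
bar2 along 32.0 across(+x) -1.44
bar3 along 63.4 across(+x) -1.41
bar4 along 98.9 across(+x) -1.46
face along 41.3 across(+x) -1.38
```

>>> servo_tool(
  moves=[
    [1, [-0.8, 0, 10], [0, 0, 0]],
    [1, [-0.8, 0, 22], [0, 0, 0]],
    [1, [-0.8, 0, 32], [0, 0, 0]],
    [1, [-0.8, 0, 37], [0, 0, 0]],
    [1, [-0.8, 0, 38], [0, 0, 0]],
    [1, [-0.8, 0, 38], [0, 0, 0]],
  ],
)

```text
time: 5.9
ee_pos: [0.5692, 0.1123, 0.1272]
orientation: [-3.109, -0.451, 0.002]
contact_force: [-0.6, -0.7, -1.7]
opening: 0.276
```

```bash
cat >> h.py <<'E'
th=np.radians(106.6);U=np.array([np.cos(th),np.sin(th),0]);N=np.array([np.sin(th),-np.cos(th),0]);MID=np.array([.5702,.1119,.075])
def st():
    s=arm.read_state();p=(s['ee_pos']-MID)*1e3;F=s['contact_force'];T=s['torque'];r=R.from_rotvec(s['orientation']).as_matrix()
    print('t %.2f across %.2f along %.2f z %.2f | F across %.2f along %.2f z %.2f | T ac %.3f al %.3f z %.3f | yaw %.2f tilt %s open %.3f'%(s['time'],p@N,p@U,s['ee_pos'][2]*1e3,F@N,F@U,F[2],T@N,T@U,T[2],np.degrees(np.arctan2(r[1,0],r[0,0])),r[:2,2].round(4),s['opening']))
E
python3 -c "
from h import *
st()"
```

```text
t 5.90 across -0.82 along 0.61 z 127.17 | F across -0.76 along -0.52 z -1.70 | T ac -0.003 al 0.044 z -0.014 | yaw 16.50 tilt [-0.0013 -0.0001] open 0.276
```

>>> servo_tool(
  moves=[
    [1, [0, 0, 1], [0, 0, 0]],
    [1, [0, 0, 2], [0, 0, 0]],
    [1, [0, 0, 3], [0, 0, 0]],
    [1, [0, 0, 4], [0, 0, 0]],
    [1, [0, 0, 4], [0, 0, 0]],
  ],
)

```text
time: 6.32
ee_pos: [0.5697, 0.1122, 0.1239]
orientation: [3.109, 0.451, -0.0]
contact_force: [0.2, 0.4, -2.5]
opening: 0.273
```

```bash
python3 -c "
from h import *
st()"
```

```text
t 6.32 across -0.35 along 0.42 z 123.91 | F across 0.28 along 0.31 z -2.50 | T ac -0.029 al 0.004 z -0.057 | yaw 16.50 tilt [-0.0001 -0.0002] open 0.273
```

>>> servo_tool(
  moves=[
    [1, [0, 0, 0.7], [0, 0, 0]],
    [1, [0, 0, 1.4], [0, 0, 0]],
    [1, [0, 0, 2], [0, 0, 0]],
    [1, [0, 0, 2], [0, 0, 0]],
  ],
)

```text
time: 6.65
ee_pos: [0.5695, 0.1121, 0.1227]
orientation: [3.109, 0.451, -0.0]
contact_force: [-4.6, -0.9, 5.2]
opening: 0.271
```

```bash
python3 -c "
from h import *
st()"
```

```text
t 6.65 across -0.61 along 0.36 z 122.66 | F across -4.70 along 0.46 z 5.17 | T ac 0.039 al 1.335 z -0.034 | yaw 16.50 tilt [-0.0002 -0.0006] open 0.271
```

The lamp is touching on one side and being pushed toward -x, which agrees with the wrist camera. I'll back off a little, shift across and press again.

>>> servo_tool(
  moves=[
    [1, [0, 0, -2], [0, 0, 0]],
    [1, [-0.9, 0, -2], [0, 0, 0]],
    [1, [-0.9, 0, -1], [0, 0, 0]],
    [1, [-0.9, 0, -0.3], [0, 0, 0]],
    [1, [-0.9, 0, 0.3], [0, 0, 0]],
    [1, [-0.9, 0, 0.3], [0, 0, 0]],
  ],
)

```text
time: 7.15
ee_pos: [0.569, 0.1119, 0.1223]
orientation: [3.109, 0.451, 0.001]
contact_force: [-2.7, 0.7, 5.3]
opening: 0.274
```

```bash
python3 -c "
from h import *
st()"
```

```text
t 7.15 across -1.14 along 0.39 z 122.26 | F across -2.40 along 1.41 z 5.27 | T ac 0.077 al 0.691 z 0.007 | yaw 16.50 tilt [ 0.0005 -0.0002] open 0.274
```

>>> servo_tool(
  moves=[
    [1, [0, 0, -1.5], [0, 0, 0]],
    [1, [-0.8, 0, -1.5], [0, 0, 0]],
    [1, [-0.8, 0, -0.5], [0, 0, 0]],
    [1, [-0.8, 0, 0.2], [0, 0, 0]],
    [1, [-0.8, 0, 0.5], [0, 0, 0]],
    [1, [-0.8, 0, 0.5], [0, 0, 0]],
  ],
)

```text
time: 7.65
ee_pos: [0.5688, 0.1118, 0.1223]
orientation: [3.109, 0.451, 0.003]
contact_force: [-0.5, 1.5, 6.9]
opening: 0.277
```

```bash
python3 -c "
from h import *
st()"
```

```text
t 7.65 across -1.32 along 0.33 z 122.27 | F across -0.02 along 1.57 z 6.92 | T ac 0.184 al 0.139 z 0.005 | yaw 16.50 tilt [0.002  0.0001] open 0.277
```

>>> servo_tool(
  moves=[
    [1, [0, 0, 0.5], [0, 0, 0]],
    [1, [0, 0, 1], [0, 0, 0]],
    [1, [0, 0, 1], [0, 0, 0]],
  ],
)

```text
time: 7.9
ee_pos: [0.5689, 0.1119, 0.1221]
orientation: [3.109, 0.451, 0.004]
contact_force: [-3.6, 0.9, 12.6]
opening: 0.27
```

```bash
python3 -c "
from h import *
st()"
```

```text
t 7.90 across -1.23 along 0.34 z 122.12 | F across -3.24 along 1.91 z 12.63 | T ac 0.432 al 0.780 z 0.027 | yaw 16.51 tilt [0.0025 0.    ] open 0.270
```

>>> servo_tool(
  moves=[
    [1, [-0.7, -0.2, -0.7], [0, 0, 0]],
    [1, [-0.7, -0.2, -0.2], [0, 0, 0]],
    [1, [-0.7, -0.2, 0], [0, 0, 0]],
    [1, [-0.7, -0.2, 0], [0, 0, 0]],
  ],
)

```text
time: 8.23
ee_pos: [0.5687, 0.1118, 0.1221]
orientation: [3.109, 0.451, 0.006]
contact_force: [-0.1, 1.3, 12.6]
opening: 0.278
```

```bash
python3 -c "
from h import *
st()"
```

```text
t 8.23 across -1.43 along 0.34 z 122.10 | F across 0.24 along 1.24 z 12.60 | T ac 0.220 al 0.094 z -0.061 | yaw 16.51 tilt [0.0036 0.0001] open 0.278
```

>>> servo_tool(
  moves=[
    [1, [0, 0, 0.3], [0, 0, 0]],
    [1, [0, 0, 0.4], [0, 0, 0]],
    [1, [0, 0, 0.4], [0, 0, 0]],
  ],
)

```text
time: 8.48
ee_pos: [0.5688, 0.1118, 0.1221]
orientation: [3.109, 0.451, 0.006]
contact_force: [-1.6, 1.3, 14.3]
opening: 0.27
```

```bash
python3 -c "
from h import *
st()"
```

```text
t 8.48 across -1.38 along 0.31 z 122.07 | F across -1.13 along 1.74 z 14.25 | T ac 0.227 al 0.262 z 0.011 | yaw 16.50 tilt [0.0038 0.    ] open 0.270
```

>>> servo_tool(
  moves=[
    [1, [-0.2, -0.2, 0.2], [0, 0, 0]],
    [1, [-0.2, -0.2, 0.4], [0, 0, 0]],
    [1, [-0.2, -0.2, 0.4], [0, 0, 0]],
  ],
)

```text
time: 8.73
ee_pos: [0.5688, 0.1119, 0.122]
orientation: [3.108, 0.451, 0.007]
contact_force: [-1.8, -0.4, 16.8]
opening: 0.271
```

```bash
python3 -c "
from h import *
st();snap('scene','sc3');snap('wrist','w4');snap('top','top4')"
```

```text
t 8.73 across -1.38 along 0.39 z 122.03 | F across -1.82 along 0.08 z 16.80 | T ac 0.122 al 0.370 z -0.018 | yaw 16.51 tilt [ 0.0045 -0.0002] open 0.271
```

Run:
```python
from h import *
b=cv2.imread('pics/sc3.png');u,v=[int(q) for q in proj('sc3',[.569,.112,.1])]
b=cv2.resize(b[v-33:v+33,u-40:u+40],(480,396),interpolation=cv2.INTER_CUBIC)
w=cv2.resize(cv2.imread('pics/w4.png')[90:330,150:370],(320,349))
o=np.zeros((396,800,3),np.uint8);o[:,:480]=b;o[:349,480:]=w;cv2.imwrite('pics/v4.png',o)
```

```text
(no output)
```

View pics/v4.png

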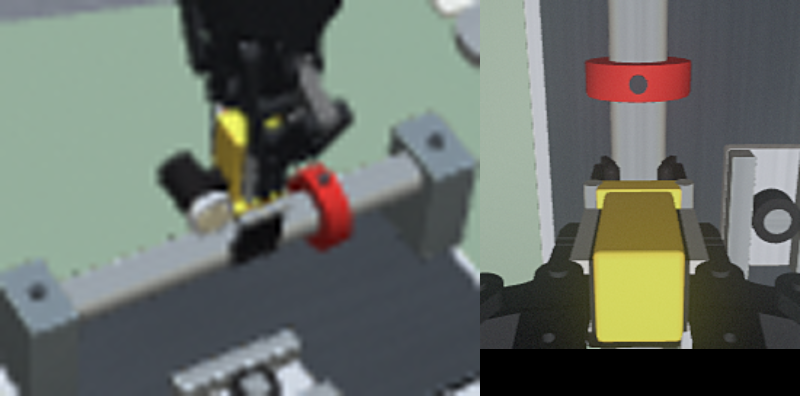

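The scene crop shows the clip straddling the bar, with its jaw at about (258,240) overlapping the bar. The lamp may have slipped in the fingers, so I'll compare the block in the wrist images before and after.

Run:
```python
from h import *
for f in('w2','w3','w4'):
    a=cv2.imread(f'pics/{f}.png');h=cv2.cvtColor(a,cv2.COLOR_BGR2HSV)
    m=(h[...,0]>20)&(h[...,0]<35)&(h[...,1]>120)&(h[...,2]>60); m[:, :180]=0;m[:,340:]=0
    ys=np.where(m.any(1))[0]; print(f,'rows',ys.min(),ys.max(), [(y,np.where(m[y])[0].min(),np.where(m[y])[0].max(),int(a[y,255,2])) for y in range(200,max(ys)+1,12)])
    E,K=load(f); print('cam z',E[2,3],K[0])
# predicted rows of top face far/near edges in w4 for lamp grip at TCP+19+d
s=arm.read_state()
for d in(0,-5,-10,-15,-20):
    c=s['ee_pos']+np.array([0,0,.019+.020+d/1e3])
    print(d,[np.round(proj('w4',c+U*g+N*k),1).tolist() for g in(.014,-.014) for k in(-.012,.012)])
```

```text
Traceback (most recent call last):
ValueError: zero-size array to reduction operation minimum which has no identity
```

Run:
```python
from h import *
s=arm.read_state()
for f,p in(('w2',[.55,.1124,.1947]),('w3',[.5703,.1119,.1666]),('w4',s['ee_pos'])):
    a=cv2.imread(f'pics/{f}.png');h=cv2.cvtColor(a,cv2.COLOR_BGR2HSV)
    m=((h[...,0]>20)&(h[...,0]<35)&(h[...,1]>100)).astype(np.uint8)
    n,l,stt,ce=cv2.connectedComponentsWithStats(m); i=l[290,258] ;b=l==i
    print(f,stt[i],'V col258',a[200:336:5,258,2].tolist())
    print([(y,np.where(b[y])[0].min(),np.where(b[y])[0].max()) for y in(230,260,275,290,305) if b[y].any()])
    for d in(0,-5,-10,-20):
        c=np.array(p)+np.array([0,0,.039+d/1e3]); print(d,[np.round(proj(f,c+U*g+N*k),1).tolist() for g in(.014,-.014) for k in(-.012,.012)])
```

```text
w2 [ 226  214   68  112 6668] V col258 [77, 75, 75, 123, 209, 122, 125, 125, 122, 123, 124, 125, 126, 210, 206, 207, 209, 208, 207, 207, 207, 207, 207, 206, 206, 49, 125, 147]
[(230, np.int64(230), np.int64(287)), (260, np.int64(228), np.int64(290)), (275, np.int64(228), np.int64(290)), (290, np.int64(228), np.int64(290)), (305, np.int64(229), np.int64(289))]
0 [[226.6, 261.4], [291.0, 261.4], [228.8, 324.5], [289.0, 324.5]]
-5 [[227.9, 255.1], [289.7, 255.1], [229.9, 316.2], [287.9, 316.2]]
-10 [[229.2, 249.2], [288.6, 249.2], [231.0, 308.5], [286.9, 308.5]]
-20 [[231.3, 238.8], [286.5, 238.8], [232.9, 294.6], [285.1, 294.6]]
w3 [ 226  214   68  112 6661] V col258 [150, 150, 149, 116, 212, 117, 121, 123, 125, 126, 127, 130, 124, 207, 208, 207, 209, 208, 207, 208, 208, 208, 207, 206, 208, 53, 132, 71]
[(230, np.int64(230), np.int64(287)), (260, np.int64(228), np.int64(290)), (275, np.int64(228), np.int64(290)), (290, np.int64(228), np.int64(290)), (305, np.int64(229), np.int64(289))]
0 [[226.9, 261.4], [291.2, 261.3], [229.1, 324.5], [289.3, 324.4]]
-5 [[228.2, 255.1], [290.0, 254.9], [230.2, 316.2], [288.2, 316.1]]
-10 [[229.3, 249.2], [288.8, 249.1], [231.2, 308.5], [287.2, 308.4]]
-20 [[231.4, 238.8], [286.7, 238.6], [233.1, 294.6], [285.3, 294.5]]
w4 [ 227  214   67  112 6667] V col258 [154, 153, 150, 120, 213, 124, 124, 125, 128, 127, 131, 130, 128, 215, 213, 212, 212, 212, 213, 212, 214, 211, 212, 212, 210, 58, 154, 151]
[(230, np.int64(230), np.int64(287)), (260, np.int64(227), np.int64(291)), (275, np.int64(228), np.int64(290)), (290, np.int64(228), np.int64(290)), (305, np.int64(229), np.int64(289))]
0 [[227.3, 261.5], [291.7, 261.3], [229.5, 324.6], [289.7, 324.3]]
-5 [[228.6, 255.2], [290.4, 254.9], [230.5, 316.2], [288.5, 316.0]]
-10 [[229.7, 249.3], [289.1, 249.1], [231.5, 308.5], [287.4, 308.3]]
-20 [[231.6, 238.8], [286.9, 238.6], [233.3, 294.6], [285.4, 294.4]]
```

The block has not slipped (its top edge is at row 262 as predicted), so the lips are stuck right at the snap threshold. I'll ease off slightly and dither along and across the bar to break the friction while pressing below the limit.

>>> servo_tool(
  moves=[
    [1, [0, 0, -0.7], [0, 0, 0]],
    [1, [0, 0.8, -0.6], [0, 0, 0]],
    [1, [-0.4, 1.2, -0.5], [0, 0, 0]],
    [1, [-0.6, 1.6, -0.4], [0, 0, 0]],
    [1, [-0.3, 2, -0.4], [0, 0, 0]],
  ],
)

```text
time: 9.3
ee_pos: [0.5687, 0.1108, 0.1218]
orientation: [-3.108, -0.452, -0.006]
contact_force: [-2.0, 5.7, 13.4]
opening: 0.278
```

```bash
python3 -c "
from h import *
st()"
```

```text
t 9.30 across -1.76 along -0.65 z 121.79 | F across -0.26 along 6.00 z 13.45 | T ac 1.458 al 0.029 z -0.007 | yaw 16.54 tilt [0.0037 0.0018] open 0.278
```

>>> servo_tool(
  moves=[
    [1, [-0.2, 0.5, 0.1], [0, 0, 0]],
    [1, [-0.4, 1, 0.2], [0, 0, 0]],
    [1, [-0.2, 1.5, 0.3], [0, 0, 0]],
    [1, [0, 2, 0.3], [0, 0, 0]],
    [1, [-0.2, 2.5, 0.4], [0, 0, 0]],
  ],
)

```text
time: 9.72
ee_pos: [0.5691, 0.1085, 0.121]
orientation: [-3.107, -0.452, -0.005]
contact_force: [0.2, 4.1, 7.8]
opening: 0.275
```

```bash
python3 -c "
from h import *
st()"
```

```text
t 9.72 across -2.04 along -2.98 z 120.98 | F across 1.34 along 3.89 z 7.83 | T ac 0.827 al -0.375 z -0.034 | yaw 16.54 tilt [0.0032 0.0021] open 0.275
```

>>> servo_tool(
  moves=[
    [1, [0.2, 0.4, 0.4], [0, 0, 0]],
    [1, [0.2, 0.8, 0.8], [0, 0, 0]],
    [1, [0.2, 1.2, 1.2], [0, 0, 0]],
    [1, [0.2, 1.6, 1.4], [0, 0, 0]],
  ],
)

```text
time: 10.05
ee_pos: [0.5699, 0.1067, 0.1198]
orientation: [-3.108, -0.452, -0.006]
contact_force: [-0.5, 5.4, 11.2]
opening: 0.273
```

```bash
python3 -c "
from h import *
st()"
```

```text
t 10.05 across -1.78 along -4.85 z 119.81 | F across 1.05 along 5.32 z 11.20 | T ac 1.155 al -0.149 z -0.082 | yaw 16.54 tilt [0.0035 0.0016] open 0.273
```

>>> servo_tool(
  moves=[
    [1, [0.1, 0.4, 0.4], [0, 0, 0]],
    [1, [0.2, 0.8, 0.8], [0, 0, 0]],
    [1, [0.2, 1.2, 1.2], [0, 0, 0]],
    [1, [0.2, 1.6, 1.6], [0, 0, 0]],
    [1, [0.2, 2.0, 1.8], [0, 0, 0]],
  ],
)

```text
time: 10.47
ee_pos: [0.5704, 0.1049, 0.1178]
orientation: [-3.108, -0.452, -0.005]
contact_force: [0.1, 3.2, 10.7]
opening: 0.27
```

```bash
python3 -c "
from h import *
st()"
```

```text
t 10.47 across -1.76 along -6.78 z 117.82 | F across 1.00 along 3.03 z 10.67 | T ac 1.031 al -0.265 z -0.013 | yaw 16.54 tilt [0.0031 0.0016] open 0.270
```

>>> servo_tool(
  moves=[
    [1, [0.2, 0.3, 0.4], [0, 0, 0]],
    [1, [0.2, 0.6, 0.8], [0, 0, 0]],
    [1, [0.2, 0.9, 1.2], [0, 0, 0]],
    [1, [0.2, 1.2, 1.6], [0, 0, 0]],
    [1, [0.2, 1.5, 2.0], [0, 0, 0]],
    [1, [0.2, 1.8, 2.4], [0, 0, 0]],
  ],
)

```text
time: 10.97
ee_pos: [0.5709, 0.1031, 0.115]
orientation: [-3.108, -0.451, -0.004]
contact_force: [-0.4, 4.0, 7.9]
opening: 0.275
```

```bash
python3 -c "
from h import *
st()"
```

```text
t 10.97 across -1.83 along -8.69 z 114.98 | F across 0.81 along 3.97 z 7.89 | T ac 0.851 al -0.253 z -0.018 | yaw 16.53 tilt [0.0024 0.0012] open 0.275
```

>>> servo_tool(
  moves=[
    [1, [0.1, 0, 0.5], [0, 0, 0]],
    [1, [0.1, 0, 1], [0, 0, 0]],
    [1, [0.1, 0, 1.5], [0, 0, 0]],
    [1, [0.1, 0, 2.0], [0, 0, 0]],
    [1, [0.1, 0, 2.5], [0, 0, 0]],
    [1, [0.1, 0, 3], [0, 0, 0]],
  ],
)

```text
time: 11.47
ee_pos: [0.571, 0.1025, 0.1115]
orientation: [3.109, 0.451, 0.003]
contact_force: [0.5, 1.2, 3.9]
opening: 0.274
```

```bash
python3 -c "
from h import *
st()"
```

```text
t 11.47 across -1.93 along -9.22 z 111.46 | F across 0.88 along 1.03 z 3.86 | T ac 0.048 al -0.370 z 0.037 | yaw 16.50 tilt [0.002  0.0001] open 0.274
```

Past the threshold: the force is falling. Now following it down to home (TCP z ≈ 102).

>>> servo_tool(
  moves=[
    [1, [0.1, 0, 0.8], [0, 0, 0]],
    [1, [0.1, 0, 1.6], [0, 0, 0]],
    [1, [0.1, 0, 2.4], [0, 0, 0]],
    [1, [0.1, 0, 3.2], [0, 0, 0]],
    [1, [0.1, 0, 4], [0, 0, 0]],
    [1, [0.1, 0, 4.8], [0, 0, 0]],
  ],
)

```text
time: 11.97
ee_pos: [0.57, 0.1025, 0.1053]
orientation: [-3.109, -0.451, 0.001]
contact_force: [2.9, 0.9, -2.1]
opening: 0.275
```

```bash
python3 -c "
from h import *
st()"
```

```text
t 11.97 across -2.85 along -8.98 z 105.31 | F across 3.04 along 0.06 z -2.06 | T ac -0.001 al -0.829 z 0.044 | yaw 16.50 tilt [-0.0007  0.    ] open 0.275
```

>>> servo_tool(
  moves=[
    [1, [0.4, 0, 0.6], [0, 0, 0]],
    [1, [0.8, 0, 1.2], [0, 0, 0]],
    [1, [0.8, 0, 1.8], [0, 0, 0]],
    [1, [0.8, 0, 2.4], [0, 0, 0]],
    [1, [0.8, 0, 3], [0, 0, 0]],
    [1, [0.8, 0, 3], [0, 0, 0]],
  ],
)

```text
time: 12.47
ee_pos: [0.5706, 0.1027, 0.1025]
orientation: [-3.109, -0.451, 0.002]
contact_force: [2.3, 1.5, -5.0]
opening: 0.274
```

```bash
python3 -c "
from h import *
st()"
```

```text
t 12.47 across -2.23 along -8.94 z 102.47 | F across 2.62 along 0.81 z -4.97 | T ac -0.014 al -0.456 z -0.032 | yaw 16.50 tilt [-0.001  -0.0001] open 0.274
```

>>> servo_tool(
  moves=[
    [1, [0.3, 0, 0.5], [0, 0, 0]],
    [1, [0.6, 0, 1], [0, 0, 0]],
    [1, [0.6, 0, 1.5], [0, 0, 0]],
    [1, [0.6, 0, 1.5], [0, 0, 0]],
  ],
)

```text
time: 12.8
ee_pos: [0.5714, 0.1029, 0.1016]
orientation: [3.109, 0.451, -0.001]
contact_force: [-1.2, 0.2, -2.0]
opening: 0.271
```

```bash
python3 -c "
from h import *
st()"
```

```text
t 12.80 across -1.45 along -9.00 z 101.58 | F across -1.08 along 0.54 z -1.96 | T ac 0.133 al 0.184 z 0.025 | yaw 16.50 tilt [-0.0004 -0.0002] open 0.271
```

>>> servo_tool(
  moves=[
    [1, [-0.2, 0, 0.6], [0, 0, 0]],
    [1, [-0.2, 0, 1.2], [0, 0, 0]],
    [1, [-0.2, 0, 1.4], [0, 0, 0]],
    [1, [-0.2, 0, 1.4], [0, 0, 0]],
  ],
)

```text
time: 13.13
ee_pos: [0.5714, 0.1028, 0.1015]
orientation: [3.109, 0.451, 0.001]
contact_force: [-5.3, 0.4, 8.2]
opening: 0.272
```

```bash
python3 -c "
from h import *
st()"
```

```text
t 13.13 across -1.42 along -9.03 z 101.45 | F across -5.01 along 1.93 z 8.21 | T ac 0.409 al 1.134 z -0.033 | yaw 16.51 tilt [ 0.0006 -0.0002] open 0.272
```

Home: it sits rigid at z 101.45 under 8 N. I'll ease off the press, then slide toward the collar, which is about 36 mm away.

>>> servo_tool(
  moves=[
    [1, [-0.1, 0, -1], [0, 0, 0]],
    [1, [-0.2, 0, -1.4], [0, 0, 0]],
    [1, [-0.2, -0.5, -1.4], [0, 0, 0]],
    [1, [-0.2, -1, -1.4], [0, 0, 0]],
    [1, [-0.2, -1.7, -1.4], [0, 0, 0]],
    [1, [-0.2, -2.5, -1.4], [0, 0, 0]],
  ],
)

```text
time: 13.63
ee_pos: [0.571, 0.1042, 0.1016]
orientation: [3.107, 0.449, 0.001]
contact_force: [1.9, -5.4, -1.7]
opening: 0.277
```

```bash
python3 -c "
from h import *
st()"
```

```text
t 13.63 across -1.46 along -7.64 z 101.55 | F across 0.25 along -5.66 z -1.68 | T ac -1.313 al -0.059 z 0.006 | yaw 16.46 tilt [ 0.0008 -0.002 ] open 0.277
```

>>> servo_tool(
  moves=[
    [1, [0, -0.9, 0], [0, 0, 0]],
    [1, [0, -1.8, 0], [0, 0, 0]],
    [1, [0, -2.7, 0], [0, 0, 0]],
    [1, [0, -3.6, 0], [0, 0, 0]],
    [1, [0, -4.5, 0], [0, 0, 0]],
    [1, [0, -5.4, 0], [0, 0, 0]],
    [1, [0, -6.3, 0], [0, 0, 0]],
    [1, [0, -7.2, 0], [0, 0, 0]],
  ],
)

```text
time: 14.3
ee_pos: [0.5689, 0.1111, 0.1015]
orientation: [3.107, 0.449, 0.001]
contact_force: [1.4, -5.1, -2.1]
opening: 0.275
```

```bash
python3 -c "
from h import *
st()"
```

```text
t 14.30 across -1.50 along -0.40 z 101.51 | F across -0.11 along -5.27 z -2.08 | T ac -1.296 al 0.001 z -0.068 | yaw 16.45 tilt [ 0.0007 -0.002 ] open 0.275
```

>>> servo_tool(
  moves=[
    [1, [0, -0.9, 0], [0, 0, 0]],
    [1, [0, -1.8, 0], [0, 0, 0]],
    [1, [0, -2.7, 0], [0, 0, 0]],
    [1, [0, -3.6, 0], [0, 0, 0]],
    [1, [0, -4.5, 0], [0, 0, 0]],
    [1, [0, -5.4, 0], [0, 0, 0]],
    [1, [0, -6.3, 0], [0, 0, 0]],
    [1, [0, -7.2, 0], [0, 0, 0]],
  ],
)

```text
time: 14.97
ee_pos: [0.5669, 0.1179, 0.1015]
orientation: [3.107, 0.449, 0.001]
contact_force: [2.5, -5.1, -0.8]
opening: 0.272
```

>>> servo_tool(
  moves=[
    [1, [0, -0.9, 0], [0, 0, 0]],
    [1, [0, -1.8, 0], [0, 0, 0]],
    [1, [0, -2.7, 0], [0, 0, 0]],
    [1, [0, -3.6, 0], [0, 0, 0]],
    [1, [0, -4.5, 0], [0, 0, 0]],
    [1, [0, -5.4, 0], [0, 0, 0]],
    [1, [0, -6.3, 0], [0, 0, 0]],
    [1, [0, -7.2, 0], [0, 0, 0]],
  ],
)

```text
time: 15.63
ee_pos: [0.5648, 0.1249, 0.1015]
orientation: [3.107, 0.449, 0.001]
contact_force: [2.6, -5.0, -1.5]
opening: 0.275
```

```bash
python3 -c "
from h import *
st()"
```

```text
t 15.63 across -1.47 along 13.98 z 101.51 | F across 1.05 along -5.55 z -1.48 | T ac -1.346 al -0.011 z -0.025 | yaw 16.46 tilt [ 0.0007 -0.0021] open 0.275
```

>>> servo_tool(
  moves=[
    [1, [0, -0.9, 0], [0, 0, 0]],
    [1, [0, -1.8, 0], [0, 0, 0]],
    [1, [0, -2.7, 0], [0, 0, 0]],
    [1, [0, -3.6, 0], [0, 0, 0]],
    [1, [0, -4.4, 0], [0, 0, 0]],
    [1, [0, -5, 0], [0, 0, 0]],
    [1, [0, -5.5, 0], [0, 0, 0]],
    [1, [0, -5.9, 0], [0, 0, 0]],
  ],
)

```text
time: 16.3
ee_pos: [0.5631, 0.1305, 0.1016]
orientation: [3.107, 0.449, 0.001]
contact_force: [1.9, -5.4, -2.1]
opening: 0.275
```

>>> servo_tool(
  moves=[
    [1, [0, -0.4, 0], [0, 0, 0]],
    [1, [0, -0.8, 0], [0, 0, 0]],
    [1, [0, -1.2, 0], [0, 0, 0]],
    [1, [0, -1.6, 0], [0, 0, 0]],
    [1, [0, -2, 0], [0, 0, 0]],
    [1, [0, -2.4, 0], [0, 0, 0]],
    [1, [0, -2.8, 0], [0, 0, 0]],
    [1, [0, -3.2, 0], [0, 0, 0]],
  ],
)

```text
time: 16.97
ee_pos: [0.5622, 0.1336, 0.1015]
orientation: [3.107, 0.449, 0.001]
contact_force: [1.2, -5.1, -1.6]
opening: 0.276
```

```bash
python3 -c "
from h import *
st()"
```

```text
t 16.97 across -1.45 along 23.03 z 101.53 | F across -0.34 along -5.27 z -1.55 | T ac -1.294 al -0.041 z 0.009 | yaw 16.45 tilt [ 0.0007 -0.0021] open 0.276
```

>>> servo_tool(
  moves=[
    [1, [0, -0.4, 0], [0, 0, 0]],
    [1, [0, -0.8, 0], [0, 0, 0]],
    [1, [0, -1.2, 0], [0, 0, 0]],
    [1, [0, -1.6, 0], [0, 0, 0]],
    [1, [0, -2, 0], [0, 0, 0]],
    [1, [0, -2.4, 0], [0, 0, 0]],
  ],
)

```text
time: 17.47
ee_pos: [0.5616, 0.1359, 0.1016]
orientation: [3.107, 0.449, 0.001]
contact_force: [2.6, -5.4, -2.8]
opening: 0.272
```

```bash
python3 -c "
from h import *
st()"
```

```text
t 17.47 across -1.41 along 25.41 z 101.58 | F across 0.93 along -5.92 z -2.79 | T ac -1.329 al -0.080 z -0.018 | yaw 16.45 tilt [ 0.0008 -0.0021] open 0.272
```

>>> servo_tool(
  moves=[
    [1, [0, -0.4, 0], [0, 0, 0]],
    [1, [0, -0.8, 0], [0, 0, 0]],
    [1, [0, -1.2, 0], [0, 0, 0]],
    [1, [0, -1.6, 0], [0, 0, 0]],
  ],
)

```text
time: 17.8
ee_pos: [0.5611, 0.1374, 0.1015]
orientation: [3.107, 0.449, 0.001]
contact_force: [1.8, -5.9, -1.3]
opening: 0.274
```

```bash
python3 -c "
from h import *
st()"
```

```text
t 17.80 across -1.44 along 27.02 z 101.54 | F across 0.06 along -6.13 z -1.33 | T ac -1.360 al -0.001 z 0.021 | yaw 16.45 tilt [ 0.0008 -0.0021] open 0.274
```

>>> servo_tool(
  moves=[
    [1, [0, -0.4, 0], [0, 0, 0]],
    [1, [0, -0.8, 0], [0, 0, 0]],
    [1, [0, -1.2, 0], [0, 0, 0]],
  ],
)

```text
time: 18.05
ee_pos: [0.561, 0.1376, 0.1016]
orientation: [3.105, 0.448, 0.001]
contact_force: [3.6, -11.3, -3.3]
opening: 0.276
```

```bash
python3 -c "
from h import *
st()"
```

```text
t 18.05 across -1.43 along 27.26 z 101.58 | F across 0.21 along -11.81 z -3.28 | T ac -2.624 al 0.109 z 0.002 | yaw 16.42 tilt [ 0.0012 -0.0041] open 0.276
```

Collar contact at along = 27.3 mm (expected about 27). Pressing now to about 10 N beyond the 5.5 N drag.

>>> servo_tool(
  moves=[
    [1, [0, -0.3, 0], [0, 0, 0]],
    [1, [0, -0.6, 0], [0, 0, 0]],
    [1, [0, -0.6, 0], [0, 0, 0]],
    [1, [0, -0.6, 0], [0, 0, 0]],
    [1, [0, -0.6, 0], [0, 0, 0]],
    [1, [0, -0.6, 0], [0, 0, 0]],
  ],
)

```text
time: 18.55
ee_pos: [0.561, 0.1376, 0.1016]
orientation: [3.105, 0.447, 0.001]
contact_force: [2.6, -12.6, -3.3]
opening: 0.273
```

```bash
python3 -c "
from h import *
st()"
```

```text
t 18.55 across -1.44 along 27.27 z 101.58 | F across -1.12 along -12.83 z -3.28 | T ac -2.822 al 0.113 z 0.044 | yaw 16.39 tilt [ 0.0013 -0.0049] open 0.273
```

>>> servo_tool(
  moves=[
    [1, [0, -0.3, 0], [0, 0, 0]],
    [1, [0, -0.6, 0], [0, 0, 0]],
    [1, [0, -0.6, 0], [0, 0, 0]],
    [1, [0, -0.6, 0], [0, 0, 0]],
    [1, [0, -0.6, 0], [0, 0, 0]],
    [1, [0, -0.6, 0], [0, 0, 0]],
  ],
)

```text
time: 19.05
ee_pos: [0.561, 0.1377, 0.1016]
orientation: [3.104, 0.446, 0.001]
contact_force: [2.8, -15.5, -2.9]
opening: 0.273
```

```bash
python3 -c "
from h import *
st()"
```

```text
t 19.05 across -1.46 along 27.36 z 101.59 | F across -1.69 along -15.64 z -2.85 | T ac -3.429 al 0.193 z 0.012 | yaw 16.37 tilt [ 0.0015 -0.0059] open 0.273
```

>>> servo_tool(
  moves=[
    [1, [0, 0, 0], [0, 0, 0]],
    [1, [0, 0, 0], [0, 0, 0]],
    [1, [0, 0, 0], [0, 0, 0]],
    [1, [0, 0.8, 0.1], [0, 0, 0]],
    [1, [0, 1.6, 0.2], [0, 0, 0]],
    [1, [0, 2.3, 0.3], [0, 0, 0]],
    [1, [0, 2.3, 0.3], [0, 0, 0]],
    [1, [0, 2.3, 0.3], [0, 0, 0]],
  ],
)

```text
time: 19.72
ee_pos: [0.5611, 0.1375, 0.1015]
orientation: [3.107, 0.449, 0.001]
contact_force: [-0.2, -7.3, 0.6]
opening: 0.273
```

```bash
python3 -c "
from h import *
st()"
```

```text
t 19.72 across -1.42 along 27.18 z 101.52 | F across -2.23 along -6.92 z 0.56 | T ac -1.482 al 0.233 z -0.067 | yaw 16.45 tilt [ 0.0008 -0.002 ] open 0.273
```

>>> servo_tool(
  moves=[
    [1, [-0.2, 0.5, 0], [0, 0, 0]],
    [1, [-0.3, 1, 0], [0, 0, 0]],
    [1, [-0.3, 1, 0], [0, 0, 0]],
    [1, [-0.3, 1, 0], [0, 0, 0]],
  ],
)

```text
time: 20.05
ee_pos: [0.561, 0.1375, 0.1015]
orientation: [3.109, 0.451, 0.001]
contact_force: [3.2, -2.3, 1.7]
opening: 0.274
```

```bash
python3 -c "
from h import *
st()"
```

```text
t 20.05 across -1.49 along 27.11 z 101.50 | F across 2.43 along -3.12 z 1.66 | T ac -0.814 al -0.267 z -0.018 | yaw 16.50 tilt [ 0.001  -0.0002] open 0.274
```

>>> servo_tool(
  moves=[
    [0.6, [0, 0, 0], [0, 0, 0]],
    [0.5, [0, 0, 0], [0, 0, 0]],
    [0.2, [0, 0, 0], [0, 0, 0]],
    [0, [0, 0, 0], [0, 0, 0]],
    [0, [0, 0, 0], [0, 0, 0]],
    [0, [0, 0, 0], [0, 0, 0]],
  ],
)

```text
time: 20.55
ee_pos: [0.5605, 0.1376, 0.101]
orientation: [-3.109, -0.451, 0.0]
contact_force: [0.2, 0.7, 0.0]
opening: 0.993
```

```bash
python3 -c "
from h import *
st()"
```

```text
t 20.55 across -1.96 along 27.38 z 101.05 | F across 0.40 along 0.64 z 0.02 | T ac 0.037 al 0.014 z -0.028 | yaw 16.51 tilt [-0.0003  0.0001] open 0.993
```

>>> servo_tool(
  moves=[
    [0, [0.5, 0, -15], [0, 0, 0]],
    [0, [0.5, 0, -40], [0, 0, 0]],
    [0, [0.5, 0, -65], [0, 0, 0]],
    [0, [0.5, 0, -90], [0, 0, 0]],
    [0, [0.5, 15, -110], [0, 0, 0]],
    [0, [0.5, 30, -125], [0, 0, 0]],
    [0, [0.5, 30, -125], [0, 0, 0]],
    [0, [0.5, 30, -125], [0, 0, 0]],
  ],
)

```text
time: 21.22
ee_pos: [0.5702, 0.1085, 0.2267]
orientation: [3.109, 0.449, 0.002]
contact_force: [-0.1, 0.8, -0.2]
opening: 0.999
```

Run:
```python
from h import *
st()
for n in('wrist','scene','top'): snap(n,n+'9')
b=cv2.imread('pics/scene9.png');u,v=[int(q) for q in proj('scene9',[.5613,.1376,.1])]
b=cv2.resize(b[v-40:v+40,u-40:u+40],(400,400),interpolation=cv2.INTER_CUBIC)
c=MID+U*.0411-N*.0014
print([np.round(proj('wrist9',MID+U*s-N*.0014+[0,0,z])) for s,z in((.0411,.022),(.0271,.066),(.0131,.066),(.0411,.066))])
w=cv2.resize(cv2.imread('pics/wrist9.png')[40:300,130:390],(400,400),interpolation=cv2.INTER_CUBIC)
cv2.imwrite('pics/v9.png',np.hstack([b,w]))
```

```text
t 21.22 across -1.00 along -3.23 z 226.72 | F across 0.14 along 0.81 z -0.23 | T ac -0.026 al 0.026 z 0.019 | yaw 16.44 tilt [0.0014 0.0001] open 0.999
[array([258., 134.]), array([258., 159.]), array([258., 177.]), array([258., 140.])]
```

View pics/v9.png

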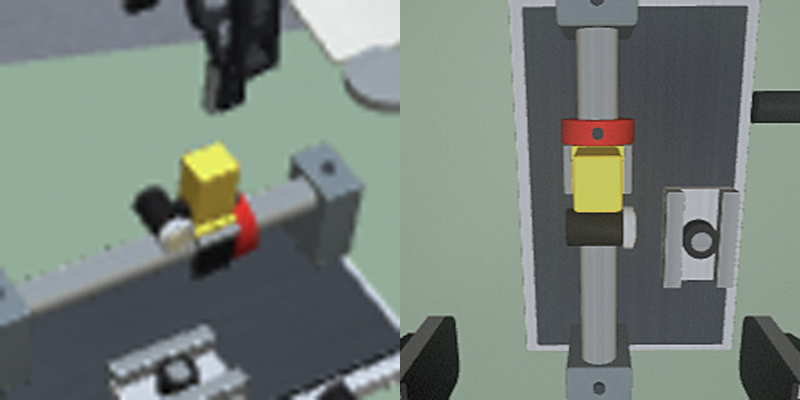

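The lamp sits upright on the bar, flush against the collar, with its head on the far side. The block top spans native rows about 141–177 (predicted 140–177) and column 259 (predicted 258), and the gripper is clear.

```bash
python3 -c "
from h import *
st(); print(arm.job_done())"
```

```text
t 21.37 across -1.98 along -2.03 z 224.77 | F across -0.66 along -0.11 z -0.01 | T ac -0.009 al 0.002 z 0.023 | yaw 16.52 tilt [-0.002   0.0002] open 1.002
the job is handed in; nothing more can be done
None
```

The clip lamp is snapped fully home on the bar, butted against the red collar and released. I handed the job in at 21.4 s.

- **Snapping on:** I took the small yellow lamp from the tray and pressed it on about 27 mm or more from the collar, with its head on the far side. A straight press stuck at a wrist reading of 16.8 N, about 18 N on the bar. I eased off and rocked it gently, and the jaws then went over at about 8–13 N. During this it moved about 9 mm along the bar, away from the collar.
- **Fully home:** it sat rigid at TCP z 101.5 mm, against about 102 mm expected, with 8 N on it.
- **Sliding to the collar:** it slid at 5–11 mm/s with about 5.5 N of drag and met the collar where I had measured it. I pressed there for about half a second with roughly 10 N beyond the drag, then unloaded, let go and backed off.
- **Last checks:** in the final pictures the lamp is upright and flush, and the block top is within about 1 pixel of its predicted place. The wrist force is near zero.
- **Disagreements:** the top camera's bar line was about 1.4 mm off to the side. The wrist camera and the feel of the contact agreed with each other, so I used those. The forces are readings at the end of each move, with about 1 N of noise, so I did not see brief peaks between readings.

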